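Set the levelling foot of a lab press onto its bearing pad

ROBOT

A 6-joint arm with a two-finger parallel gripper is mounted at the origin on the work surface. World frame = base frame: x ahead of the robot, y to its left, z up, the work surface at z = 0. Lengths are in m, angles in rad, forces in N, time in s.
With the tool pointing down it reaches from about 0.35 to 0.725 m from the base axis. Payload 4.3 kg.
Tool frame: the origin (TCP) lies on the mounting face of the last link; the fingertips stand 173 mm ahead of it and the grasp point (between the pads) lies 155 mm ahead of it; x points along the fingers, z is the direction in which the jaws open and shut, and the axes are right-handed (so a half turn about x gives the same grasp; the last joint's range is limited). The gripper opens to 85 mm and grips with 20 to 120 N. Pads are 22 mm wide; open, the fingers measure 114 mm over their backs; the gripper's body (76 mm by 85 mm) begins 54 mm behind the grasp point. The pads swing forward as they close: fully open they stand 13 mm farther back than shut.
Start: joints at [1.145, 0.377, 0.081, 1.274, 0, 1.46], TCP at [0.179, 0.547, 0.405] pointing down, gripper open.
Joint ranges: [-2.72, 2.72], [-0.84, 1.66], [-1.02, 1.22], [-1.77, 2.12], [-1.37, 1.28], [-3.14, 3.14]. Speed limits (rad/s): [2.57, 2.57, 3.14, 3.14, 3.14, 3.14].

INTERFACE

Orientations are given as a 3x3 rotation matrix whose columns are the frame's x, y, z axes.
In Python, from rig import arm gives the robot as it stands.
- The arm moves only by the tool apply_moves, never from a script. Its argument "steps" is a list of rows, each a list of 3 entries, a list of its own where there are three numbers: the turn, a rotation vector about the tool's x, y, z in rad, then the shift along the tool's x, y, z in m, then the closure in counts, from 0 (fully open) to 255 (shut). In form: [[[ax, ay, az], [x, y, z], gripper], ...]. A call has 1 to 5 rows; each row is the pose to reach, as a shift and turn from the pose commanded when the call began, along the tool's axes at that moment; what a row does not reach only later rows make up. A row lasts 1/8 s, in which the tool goes at most 62.5 mm and 10.7 degrees, less where a joint would pass 70% of its speed; a pose out of reach is approached as far as the arm can. A call with a gripper value outside its range is refused whole. The fingers move at their own pace and stop on an object; "grip_force" is the grip in N (left out, the last holds). Time passes only in rows, so rows that repeat a pose let the fingers close. It gives the time, the measured TCP pose, the force and the opening at its end, in the units of the state.
- arm.observe(): the state, without advancing time (a new reading comes with each control period).
- arm.get_image(name): name is "side" or "top"; returns (picture, depth): 420x560x3 uint8, red, green, blue; 420x560 float32, m along the optical axis (not along the pixel's ray), 0 where there is no reading.
- arm.calibration(name): a dict with "fx", "fy", "cx", "cy" (pixels), "position" and "orientation" of the camera in the world. Camera axes: x right, y down, z forward; pixel columns grow to the right and rows downward; lengths in m; the calibration is good to about 2 mm. A picture is of the moment at which its call begins. calibration takes no time and is no camera call.
- arm.sign_off(): hands the job in, once; it reports no verdict.
Trained networks look in the newest picture that a camera, given by its name, has taken for a name from the list of things; names that differ only in an ending like _2 or _b are one class to them, and where a whole thing is asked for, a point or a joint stands for the part that bears it (a point fixed in the world has none). Each returns a list of dicts, best first, with "score" (0 to 1); they miss things now and then, are a little off and sometimes report something else, mostly with a low value. They report only what shows in the picture. A call takes as long as a camera call. They do not tell look-alikes from the thing itself.
- arm.recognise(query, camera): "rect" ([left, top, right, bottom] in pixels, round what is visible of it).
- arm.cut_out(query, camera): "pixels" (420x560 bool, what is visible of it) and "rect" ([left, top, right, bottom] in pixels, round what is visible of it).
- arm.place_of(query, camera): "point" ([row, column] in pixels: a listed point, or the origin of a listed thing).
The state is a dict: "time": time; "qpos": joint angles; "joint_vel": joint speeds; "effort": joint torques, N m; "ee_pos": TCP position; "tool_rot": TCP orientation; "ft_force": force on the tool from outside, world axes, zero at the start; "wrist_torque": the same for the moment, N m; "gripper_width": opening from 0.0 (shut) to 1.0 (fully open).
Only numpy, scipy, OpenCV 4.12 (cv2) and the standard library are available. Lean on these libraries where they do the work, as an engineer would, in place of code of your own. Each camera call takes 0.05 s, during which the arm holds its last target.

TASK

Slide the loose bearing pad under the levelling foot of the hand press, so that the whole foot stands above the pad's orange square. Then screw the foot down by its black knob (clockwise seen from above) until it just touches the pad: it must really rest on it, but gently, without being tightened. Let go of everything and leave the jar, the die ring and the black tray where they are.

Things in the scene. Friction and masses are not known exactly. Their poses are not given: they have to be found in the camera images.
- press: grey hand press, fixed to the bench. Origin: on the screw's axis at bench height, raised by up to 1 mm. z up. Housing (270 in x, 330 in y, 105 high; block and pillar up to 300 high farther back) lies to its own -y, from 90 off the origin. A 52 wide outrigger arm reaches to +y, ending 30 past the origin; its underside is 45 and its top 63 above the origin
- screw: one-piece levelling screw through the arm: black knob, steel stem, black rubber foot of 40 diameter. Origin: on the axis at the nominal foot underside. Clockwise from above lowers all of it, knob too, by 10 mm per turn. Drag about 0.03 N m; it stays where it is left. No stop before the pad. Its own x lies along the knob's grip bar, z up
- foot (a point): nominal centre of the foot's underside, on the axis, 4.5 to 8 mm above the pad's top at the start. Packing under the stem puts the real underside 0 to 3 mm lower. The foot turns with the knob: rubbing on the pad it makes the knob harder to turn, by about 0.01 N m per newton of pressure. Past first touch the pressure grows by about 4 N per 0.1 rad
- knob (a point): centre of the knob's grip bar, on the axis, 100 above the nominal underside of the foot; axes as screw. The bar is 40 long along x, 14 thick along y and 44 tall (22 above and below this point), on a 42 diameter, 8 thick disc
- pad: loose bearing pad: 68 x 68 square aluminium plate with a 64 x 64 orange face, 12 thick in all; a 24 wide, 8 thick neck runs from it towards its own +y, to 120 from the origin, and carries an upright orange fin. 0.16 kg, it slides on the bench. Origin: underside, centre of the square; z is up
- pad_top (a point): centre of the orange face of the pad, 12 above its underside
- fin (a point): grip point on the pad's upright fin, 102 from the square's centre along the pad's +y and 30 above its underside. The fin is 12 thick along the pad's x, 36 long along its y, and its top is 47 above the underside
- jar: bystander: white jar with a red cap, 60 diameter, 85 tall; origin at its underside
- die: bystander: steel die ring, 64 diameter, 22 tall; origin at its underside
- boat: bystander: black open sample tray, 75 x 75 x 22; origin at its underside
There are look-alikes about, which are no part of the job. Of the things like the pad, leave any that is green; of the rest the smaller one is meant.

How it is judged:
By the outcome, as a careful person would: the job done as asked, in the order asked, and still so for the second after the job is handed in, with the robot touching nothing.
It also fails if it takes over 72 s, if anything falls off the work surface, if the arm or the gripper's body presses on something with over 40 N, if the wrist force passes 120 N, or if a joint passes its speed limit or range.

## Working session

There is one attempt and no reset: what is moved stays moved. The work goes in short steps, Python scripts to look and compute and a tool call to move; the robot and the scene stay as the last step left them, time stands still between calls to the robot, and variables do not carry over. Pictures are saved under pics/ and viewed, and the job is handed in when it is done.

Besides the shell and the picture viewer there is one more tool, called after ">>>" as name(argument=value, ...), one argument or row to a line, values as JSON. apply_moves: Moves the arm, as the interface text tells. Its arguments: {"type":"object","properties":{"steps":{"type":"array","items":{"type":"array"}},"grip_force":{"type":"number"}},"required":["steps"]}

```bash
ls; mkdir -p pics; cat > h.py <<'E'
import numpy as np, cv2
from rig import arm
def cam(n):
    c=arm.calibration(n); return c,np.array(c['position']),np.array(c['orientation'])
def save(img,f): cv2.imwrite('pics/'+f,cv2.cvtColor(img,cv2.COLOR_RGB2BGR))
def unproj(n,r,c,d):
    k,p,R=cam(n); return p+R@(np.array([(c-k['cx'])/k['fx'],(r-k['cy'])/k['fy'],1])*d)
def ray_z(n,r,c,z):
    k,p,R=cam(n); v=R@np.array([(c-k['cx'])/k['fx'],(r-k['cy'])/k['fy'],1]); return p+v*(z-p[2])/v[2]
def proj(n,P):
    k,p,R=cam(n); q=R.T@(np.array(P)-p); return q[1]/q[2]*k['fy']+k['cy'],q[0]/q[2]*k['fx']+k['cx']
def cloud(n,depth):
    k,p,R=cam(n); r,c=np.mgrid[0:420,0:560]
    X=np.stack([(c-k['cx'])/k['fx']*depth,(r-k['cy'])/k['fy']*depth,depth],-1)
    return X@R.T+p
E
python3 - <<'E'
from h import *
np.set_printoptions(precision=4,suppress=True)
for n in ('side','top'):
    im,d=arm.get_image(n); save(im,n+'0.png'); np.savez('/tmp/'+n+'0.npz',im=im,d=d); print(n,arm.calibration(n))
print(arm.observe())
E
```

```text
pics
side {'fx': 433.8025628395702, 'fy': 433.8025628395702, 'cx': 276.9739913042015, 'cy': 207.08257392702373, 'position': array([ 0.3997, -0.4625,  0.8222]), 'orientation': array([[ 0.983 , -0.1347,  0.125 ],
       [-0.1837, -0.7324,  0.6557],
       [ 0.0032, -0.6675, -0.7446]])}
top {'fx': 543.2916975891253, 'fy': 543.2916975891253, 'cx': 284.56799628059053, 'cy': 210.7931854204918, 'position': array([0.365 , 0.2026, 1.3834]), 'orientation': array([[-0.007 , -0.9926,  0.1216],
       [-0.9998,  0.0049, -0.0173],
       [ 0.0166, -0.1217, -0.9924]])}
{'time': 0.1, 'qpos': array([1.1447, 0.378 , 0.0798, 1.2744, 0.    , 1.4605]), 'joint_vel': array([-0.0013, -0.0023,  0.0025,  0.0005,  0.0001, -0.0022]), 'effort': array([  0.0011, -46.4693,  27.0582,   0.012 ,  -0.0001,   0.    ]), 'ee_pos': array([0.1785, 0.5463, 0.4038]), 'tool_rot': array([[-0.0008, -0.9506,  0.3106],
       [-0.0017,  0.3106,  0.9505],
       [-1.    ,  0.0003, -0.0019]]), 'ft_force': array([0.0597, 0.6139, 0.3703]), 'wrist_torque': array([-0.0025, -0.036 , -0.0347]), 'gripper_width': 0.9941980986857232}
```

View pics/side0.png

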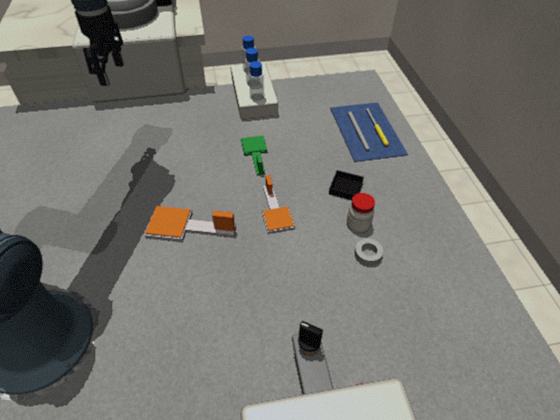

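View pics/top0.png

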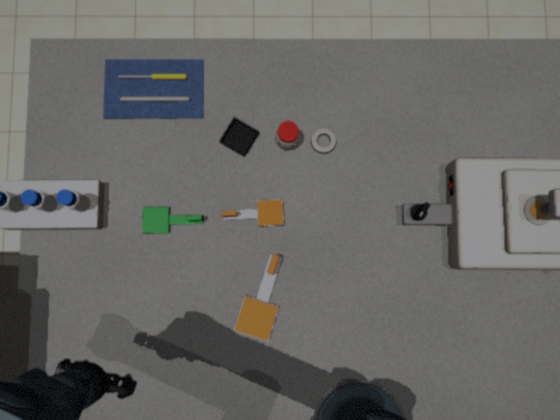

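The things that could pass for the pad, in top-view pixels (column, row), are: green one (157,219), large orange (257,318) and small orange (270,213). Green is excluded and the smaller of the rest is meant, so I choose (270,213). I'll check that with a close crop and measure.

```bash
python3 - <<'E'
from h import *
np.set_printoptions(precision=4,suppress=True)
D={n:np.load('/tmp/'+n+'0.npz') for n in ('side','top')}
for q in ('pad','pad_top','fin','foot','knob','screw','press','jar','die','boat'):
    for n in ('side','top'):
        try: res=arm.place_of(q,n)
        except Exception as e: print(q,n,e); continue
        print(q,n,[(np.round(r['point'],1).tolist(),round(r['score'],2)) for r in res[:4]])
cr=[cv2.resize(D['top']['im'][150:280,200:330],(390,390),interpolation=cv2.INTER_CUBIC),cv2.resize(D['side']['im'][160:290,215:345],(390,390),interpolation=cv2.INTER_CUBIC)]
save(np.hstack(cr),'crop_pad.png')
cr=[cv2.resize(D['top']['im'][160:270,380:480],(390,429),interpolation=cv2.INTER_CUBIC),cv2.resize(D['side']['im'][310:420,260:360],(390,429),interpolation=cv2.INTER_CUBIC)]
save(np.hstack(cr),'crop_screw.png')
for n in D:
    P=cloud(n,D[n]['d']); im=D[n]['im'].astype(int)
    m=(im[...,0]>140)&(im[...,2]<80)&(im[...,1]>40)&(im[...,1]<150)&(im[...,0]-im[...,1]>60)&(D[n]['d']>0)
    nl,lab,st,ce=cv2.connectedComponentsWithStats(m.astype(np.uint8))
    for i in range(1,nl):
        if st[i,4]>25:
            p=P[lab==i]; print(n,ce[i],st[i,4],'med',np.median(p,0),'min',p.min(0),'max',p.max(0))
print(arm.observe()['time'])
E
```

```text
pad side [([223.5, 279.1], 0.97), ([146.5, 256.6], 0.81), ([225.4, 169.3], 0.66)]
pad top [([143.2, 284.3], 0.71), ([212.5, 271.4], 0.7), ([217.4, 156.6], 0.67), ([210.8, 229.1], 0.39)]
pad_top side [([220.4, 171.2], 0.87), ([139.8, 250.9], 0.64), ([217.4, 278.2], 0.62)]
pad_top top [([218.7, 153.8], 0.91), ([209.8, 272.4], 0.82), ([316.0, 256.6], 0.77)]
fin side [([183.8, 266.1], 0.91), ([222.0, 223.5], 0.73), ([161.1, 258.0], 0.7)]
fin top [([209.9, 231.8], 0.79), ([263.8, 273.2], 0.63), ([221.9, 195.7], 0.59)]
foot side []
foot top []
knob side [([332.1, 308.0], 0.9)]
knob top [([209.6, 418.5], 0.71), ([137.7, 235.5], 0.48)]
screw side [([355.1, 308.2], 0.88)]
screw top [([214.3, 410.7], 0.51), ([209.6, 417.9], 0.42)]
press side [([361.0, 306.0], 0.57), ([222.0, 277.5], 0.2)]
press top [([217.0, 406.1], 0.98)]
jar side [([224.8, 356.6], 0.58)]
jar top [([138.8, 287.0], 0.74)]
die side [([255.8, 368.5], 0.9), ([187.7, 344.3], 0.67)]
die top [([141.8, 322.3], 0.79), ([217.0, 410.6], 0.66)]
boat side [([188.0, 343.7], 0.97)]
boat top [([137.6, 238.5], 0.6)]
side [268.4091 179.5455] 44 med [0.5259 0.3169 0.0462] min [ 0.5203  0.3002 -0.0002] max [0.539  0.381  0.0493]
side [167.7333 221.1282] 975 med [0.2665 0.2504 0.0158] min [ 0.2144  0.1996 -0.0001] max [0.3189 0.3199 0.0206]
side [277.697  218.0141] 495 med [0.5309 0.215  0.0115] min [0.4994 0.1833 0.002 ] max [0.5646 0.2555 0.0159]
side [222.3462 213.875 ] 104 med [0.3984 0.2075 0.0634] min [0.3752 0.1943 0.0002] max [0.4211 0.2746 0.0664]
1.1
```

```bash
ls pics
```

```text
crop_pad.png
crop_screw.png
side0.png
top0.png
```

View pics/crop_pad.png

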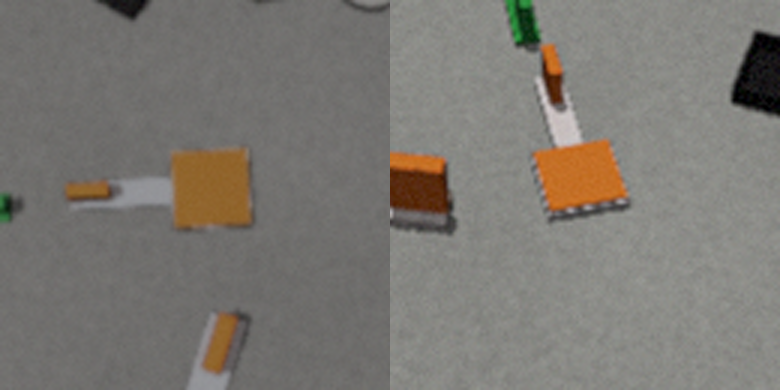

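View pics/crop_screw.png

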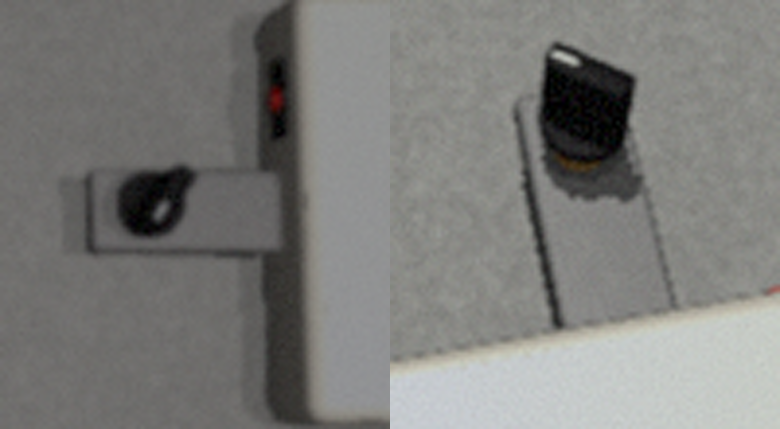

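The crop shows the small orange pad: face centre at about (270,213), fin at (230,213) in the top view. The knob is at about (418,210), with a bright mark on its top near (421,213). Next I'll fit poses.

```bash
cat > fit.py <<'E'
from h import *
np.set_printoptions(precision=4,suppress=True)
def orange(n,im):
    hsv=cv2.cvtColor(im,cv2.COLOR_RGB2HSV)
    m=((hsv[...,0]>4)&(hsv[...,0]<20)&(hsv[...,1]>140)&(hsv[...,2]>70)).astype(np.uint8)
    return m
def rects(n,im,d,z=0.012,minA=40):
    m=orange(n,im); nl,lab,st,ce=cv2.connectedComponentsWithStats(m)
    for i in range(1,nl):
        if st[i,4]<minA: continue
        zz=z
        c=max(cv2.findContours((lab==i).astype(np.uint8),cv2.RETR_EXTERNAL,cv2.CHAIN_APPROX_NONE)[0],key=len)[:,0]
        for zz in (0.012,0.047):
            W=np.array([ray_z(n,y,x,zz)[:2] for x,y in c],np.float32)
            (cx,cy),(w,h),a=cv2.minAreaRect(W*1000)
            print(n,ce[i],st[i,4],'z',zz,'ctr %.1f %.1f size %.1f %.1f ang %.1f'%(cx,cy,w,h,a))
E
python3 - <<'E'
from fit import *
for n in ('side','top'):
    D=np.load('/tmp/'+n+'0.npz'); rects(n,D['im'],D['d'])
    P=cloud(n,D['d']); z=P[...,2]
    print(n,'arm cloud')
    reg=np.zeros(z.shape,bool)
    if n=='top': reg[190:240,395:455]=1
    else: reg[310:400,280:345]=1
    for lo,hi in ((0.05,0.075),(0.09,0.125),(0.125,0.16)):
        m=reg&(z>lo)&(z<hi)&(D['d']>0); p=P[m]
        if len(p): 
            print(lo,len(p),'med',np.median(p,0),'mean',p.mean(0),'min',np.percentile(p,1,0),'max',np.percentile(p,99,0))
            print(cv2.minAreaRect((p[:,:2]*1000).astype(np.float32)))
E
```

```text
side [268.7711 183.5181] 83 z 0.012 ctr 528.9 335.8 size 67.1 13.3 ang 80.4
side [268.7711 183.5181] 83 z 0.047 ctr 523.3 301.3 size 64.2 12.7 ang 80.4
side [167.6767 221.2182] 999 z 0.012 ctr 265.9 255.2 size 88.5 88.4 ang 72.2
side [167.6767 221.2182] 999 z 0.047 ctr 271.7 224.2 size 84.7 84.6 ang 72.2
side [277.748  218.0472] 508 z 0.012 ctr 531.5 216.2 size 63.5 64.3 ang 2.7
side [277.748  218.0472] 508 z 0.047 ctr 525.8 186.9 size 60.8 61.5 ang 2.7
side [223.0141 220.2085] 355 z 0.012 ctr 397.0 232.2 size 67.2 49.2 ang 87.3
side [223.0141 220.2085] 355 z 0.047 ctr 397.1 202.2 size 64.3 47.1 ang 87.3
side arm cloud
0.05 1376 med [ 0.515  -0.1827  0.0632] mean [ 0.5162 -0.1808  0.0631] min [ 0.4929 -0.2207  0.0537] max [ 0.5441 -0.1168  0.0665]
((518.9235229492188, -167.2457733154297), (108.8422622680664, 52.4522590637207), 89.5302734375)
0.09 758 med [ 0.5162 -0.2348  0.1036] mean [ 0.5156 -0.2013  0.1035] min [ 0.4588 -0.2517  0.0916] max [ 0.5523 -0.1361  0.1237]
((517.281494140625, -201.35108947753906), (111.471923828125, 99.8689956665039), 67.33468627929688)
0.125 255 med [ 0
[... 984 characters left out ...]

0.05 932 med [ 0.5146 -0.1923  0.0636] mean [ 0.5159 -0.1833  0.0633] min [ 0.4611 -0.2328  0.0515] max [ 0.5636 -0.1109  0.074 ]
((517.6036376953125, -171.75057983398438), (123.10721588134766, 123.6397705078125), 89.32563781738281)
0.09 151 med [ 0.5199 -0.1325  0.0972] mean [ 0.5198 -0.1362  0.1   ] min [ 0.499  -0.1947  0.0916] max [ 0.5535 -0.1208  0.1242]
((532.7894897460938, -179.21913146972656), (40.89988327026367, 122.84878540039062), 18.989627838134766)
0.125 121 med [ 0.518  -0.1388  0.139 ] mean [ 0.5185 -0.1391  0.1383] min [ 0.5014 -0.1543  0.1255] max [ 0.5365 -0.1259  0.1462]
((518.8449096679688, -140.078369140625), (15.214056015014648, 39.117523193359375), 55.06772994995117)
```

```bash
cat > go.py <<'E'
import sys
from h import *
from scipy.spatial.transform import Rotation as Ro
np.set_printoptions(precision=4,suppress=True)
x,y,z,yaw=map(float,sys.argv[1:5])
o=arm.observe(); R=np.array(o['tool_rot']); p=np.array(o['ee_pos'])
a=np.radians(yaw); zt=np.array([np.cos(a),np.sin(a),0]); xt=np.array([0,0,-1.]); Rt=np.stack([xt,np.cross(zt,xt),zt],1)
rv=Ro.from_matrix(R.T@Rt).as_rotvec()
print('t',o['time'],'turn',rv,'shift',R.T@(np.array([x,y,z])-p),'cur',p,'yaw',np.degrees(np.arctan2(R[1,2],R[0,2])),'F',o['ft_force'],'T',o['wrist_torque'],'q',o['qpos'],'w',o['gripper_width'])
E
python3 go.py 0.524 0.317 0.30 3; python3 go.py 0.524 0.317 0.30 183
```

```text
t 1.1 turn [ 1.2027  0.0001 -0.0001] shift [ 0.1047 -0.3996 -0.111 ] cur [0.1786 0.5466 0.4048] yaw 71.90743994785448 F [-0.2998 -0.1961  0.3542] T [-0.0039 -0.0203 -0.0153] q [1.1447 0.3773 0.081  1.2744 0.     1.4605] w 0.9965198392260469
t 1.1 turn [-1.9389  0.0001  0.0001] shift [ 0.1047 -0.3996 -0.111 ] cur [0.1786 0.5466 0.4048] yaw 71.90743994785448 F [-0.2998 -0.1961  0.3542] T [-0.0039 -0.0203 -0.0153] q [1.1447 0.3773 0.081  1.2744 0.     1.4605] w 0.9965198392260469
```

>>> apply_moves(
  steps=[
    [[1.203,0,0],[0.105,-0.4,-0.111],0],
    [[1.203,0,0],[0.105,-0.4,-0.111],0],
    [[1.203,0,0],[0.105,-0.4,-0.111],0],
    [[1.203,0,0],[0.105,-0.4,-0.111],0],
    [[1.203,0,0],[0.105,-0.4,-0.111],0],
  ],
)

```text
time: 1.72
ee_pos: [0.4324, 0.3777, 0.3278]
tool_rot: [[0.001, -0.306, 0.952], [0.001, 0.952, 0.306], [-1.0, 0.0, 0.001]]
ft_force: [-0.3, 0.7, 0.1]
gripper_width: 1.001
```

```bash
python3 go.py 0.524 0.317 0.30 3
```

```text
t 1.725 turn [ 0.259   0.0006 -0.0005] shift [ 0.0278 -0.0859  0.0686] cur [0.4324 0.3777 0.3278] yaw 17.841470690393564 F [-0.3249  0.6818  0.0613] T [ 0.0176 -0.0435  0.0064] q [ 0.6074  0.4066 -0.0764  1.087   0.0002  1.8668] w 1.0011008564034245
```

>>> apply_moves(
  steps=[
    [[0.2,0,0],[0.02,-0.06,0.05],0],
    [[0.2,0,0],[0.02,-0.06,0.05],0],
    [[0.2,0,0],[0.02,-0.06,0.05],60],
    [[0.2,0,0],[0.02,-0.06,0.05],60],
    [[0.2,0,0],[0.02,-0.06,0.05],60],
  ],
)

```text
time: 2.35
ee_pos: [0.496, 0.3387, 0.3088]
tool_rot: [[0.0, -0.12, 0.993], [0.001, 0.993, 0.12], [-1.0, 0.001, 0.0]]
ft_force: [-0.9, -0.4, -0.1]
gripper_width: 0.765
```

```bash
python3 go.py 0.524 0.317 0.25 3; python3 - <<'E'
from h import *
for n in ('side','top'):
    im,d=arm.get_image(n); save(im,n+'1.png')
    s=im[110:250,200:360] if n=='side' else im[140:290,170:330]
    save(cv2.resize(s,None,fx=4,fy=4,interpolation=cv2.INTER_CUBIC),n+'1c.png')
E
```

```text
t 2.35 turn [ 0.0679  0.0005 -0.0006] shift [ 0.0587 -0.025   0.0252] cur [0.496  0.3387 0.3088] yaw 6.889295584380078 F [-0.8796 -0.4312 -0.1456] T [-0.0116  0.0408  0.013 ] q [ 0.4935  0.4697 -0.0288  1.0716  0.0004  1.9441] w 0.7651037278229537
```

>>> apply_moves(
  steps=[
    [[0.068,0,0],[0.03,-0.025,0.025],60],
    [[0.068,0,0],[0.05,-0.025,0.025],60],
    [[0.068,0,0],[0.059,-0.025,0.025],60],
    [[0.068,0,0],[0.059,-0.025,0.025],60],
  ],
)

```text
time: 2.95
ee_pos: [0.5242, 0.316, 0.2488]
tool_rot: [[-0.001, -0.05, 0.999], [-0.0, 0.999, 0.05], [-1.0, -0.0, -0.001]]
ft_force: [-0.3, 1.0, 0.4]
gripper_width: 0.764
```

```bash
python3 go.py 0.524 0.317 0.187 3; python3 - <<'E'
from h import *
for n in ('side','top'):
    im,d=arm.get_image(n)
    s=im[110:250,200:360] if n=='side' else im[140:290,170:330]
    save(cv2.resize(s,None,fx=3,fy=3,interpolation=cv2.INTER_CUBIC),n+'2c.png')
E
```

```text
t 2.95 turn [-0.0019 -0.0011  0.0003] shift [ 0.0618  0.0011 -0.0001] cur [0.5242 0.316  0.2488] yaw 2.8919958127931915 F [-0.3265  1.0078  0.4496] T [-0.0007 -0.0198 -0.0306] q [ 0.4388  0.5365 -0.0827  0.9527  0.0001  1.9591] w 0.7643722359795365
```

View pics/side2c.png

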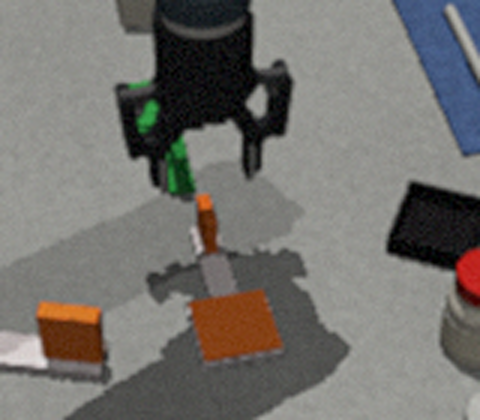

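View pics/top2c.png

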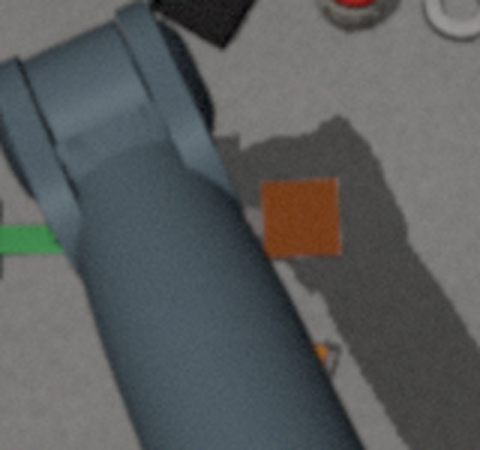

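The side view shows the open fingers straddling the orange fin at crop (207,225), with the green pad clear behind it. I'll descend and grip.

>>> apply_moves(
  steps=[
    [[0,0,0],[0.03,0.001,0],60],
    [[0,0,0],[0.052,0.001,0],60],
    [[0,0,0],[0.062,0.001,0],60],
    [[0,0,0],[0.062,0.001,0],60],
    [[0,0,0],[0.062,0.001,0],120],
  ],
  grip_force=30,
)

```text
time: 3.68
ee_pos: [0.5255, 0.317, 0.1883]
tool_rot: [[0.002, -0.05, 0.999], [0.001, 0.999, 0.05], [-1.0, 0.001, 0.002]]
ft_force: [0.2, 0.2, -0.6]
gripper_width: 0.566
```

```bash
python3 go.py 0.524 0.317 0.187 3
```

```text
t 3.675 turn [-0.0027  0.002  -0.0008] shift [ 0.0013  0.0001 -0.0015] cur [0.5255 0.317  0.1883] yaw 2.8430334121397864 F [ 0.2087  0.1876 -0.5729] T [-0.0245 -0.0195  0.0116] q [ 0.4395  0.5957 -0.1537  0.8192  0.      1.9607] w 0.5663550156981912
```

>>> apply_moves(
  steps=[
    [[0,0,0],[0,0,0],255],
    [[0,0,0],[0,0,0],255],
    [[0,0,0],[0,0,0],255],
    [[0,0,0],[0,0,0],255],
    [[0,0,0],[0,0,0],255],
  ],
  grip_force=30,
)

```text
time: 4.3
ee_pos: [0.5252, 0.3169, 0.1878]
tool_rot: [[0.001, -0.05, 0.999], [0.001, 0.999, 0.05], [-1.0, 0.001, 0.001]]
ft_force: [-1.1, 0.2, 5.1]
gripper_width: 0.136
```

```bash
python3 go.py 0.5185 -0.0395 0.188 0; python3 - <<'E'
from fit import *
for n in ('side','top'):
    im,d=arm.get_image(n); rects(n,im,d)
    save(im,n+'3.png')
E
```

```text
t 4.3 turn [ 0.0496  0.0013 -0.0007] shift [-0.0004 -0.3556 -0.0244] cur [0.5252 0.3169 0.1878] yaw 2.8391505476859678 F [-1.0832  0.1826  5.1412] T [ 0.0096  0.145  -0.022 ] q [ 0.4394  0.5961 -0.1545  0.8187  0.0001  1.9607] w 0.13567388066306071
side [269.5443 184.519 ] 79 z 0.012 ctr 532.0 335.3 size 67.6 12.0 ang 83.2
side [269.5443 184.519 ] 79 z 0.047 ctr 526.3 300.8 size 64.7 11.5 ang 83.2
side [167.8641 221.2328] 1001 z 0.012 ctr 266.4 255.0 size 88.7 87.9 ang 71.7
side [167.8641 221.2328] 1001 z 0.047 ctr 272.2 224.0 size 84.9 84.1 ang 71.7
side [277.8633 217.8926] 512 z 0.012 ctr 531.6 216.3 size 63.3 63.9 ang 2.2
side [277.8633 217.8926] 512 z 0.047 ctr 525.9 186.9 size 60.6 61.2 ang 2.2
side [223.0696 220.1643] 359 z 0.012 ctr 396.7 232.3 size 63.9 51.8 ang 83.3
side [223.0696 220.1643] 359 z 0.047 ctr 396.8 202.3 size 61.2 49.5 ang 83.3
top [269.762  212.2314] 605 z 0.012 ctr 530.1 216.3 size 63.6 62.8 ang 2.9
top [269.762  212.2314] 605 z 0.047 ctr 525.9 215.9 size 62.0 61.2 ang 2.9
top [533.8382 209.9412] 68 z 0.012 ctr 531.5 -460.0 size 36.2 15.3 ang 7.7
top [533.8382 209.9412] 68 z 0.047 ctr 527.3 -443.1 size 35.3 15.0 ang 7.7
```

>>> apply_moves(
  steps=[
    [[0.01,0,0],[0,-0.03,-0.002],255],
    [[0.02,0,0],[0,-0.07,-0.004],255],
    [[0.03,0,0],[0,-0.11,-0.008],255],
    [[0.04,0,0],[0,-0.15,-0.01],255],
    [[0.05,0,0],[0,-0.19,-0.013],255],
  ],
)

```text
time: 5.03
ee_pos: [0.5218, 0.1258, 0.1878]
tool_rot: [[0.002, 0.0, 1.0], [0.002, 1.0, -0.0], [-1.0, 0.002, 0.002]]
ft_force: [0.3, 3.5, 4.3]
gripper_width: 0.135
```

```bash
python3 go.py 0.518 -0.0407 0.188 0; python3 - <<'E'
from fit import *
for n in ('side','top'):
    im,d=arm.get_image(n); rects(n,im,d)
    save(im,n+'4.png')
E
python3 go.py 0.518 -0.0407 0.188 0
```

```text
t 5.025 turn [-0.0001  0.0022 -0.0025] shift [-0.0006 -0.1665 -0.0038] cur [0.5218 0.1258 0.1878] yaw -0.004404077909245036 F [0.2854 3.5159 4.3184] T [ 0.4435  0.0663 -0.0425] q [ 0.1177  0.4685 -0.3832  0.7167  0.0022  1.6886] w 0.13450100027143455
side [167.7808 221.2603] 999 z 0.012 ctr 266.3 255.0 size 89.1 87.4 ang 72.1
side [167.7808 221.2603] 999 z 0.047 ctr 272.1 224.0 size 85.2 83.6 ang 72.1
side [223.2284 220.3538] 359 z 0.012 ctr 397.7 232.1 size 63.9 49.6 ang 83.3
side [223.2284 220.3538] 359 z 0.047 ctr 397.8 202.1 size 61.2 47.5 ang 83.3
side [282.1616 241.6465] 99 z 0.012 ctr 528.7 142.7 size 61.7 11.7 ang 79.1
side [282.1616 241.6465] 99 z 0.047 ctr 523.1 116.6 size 59.0 11.2 ang 79.1
side [290.1862 283.2883] 725 z 0.012 ctr 523.3 28.6 size 63.1 62.8 ang 89.8
side [290.1862 283.2883] 725 z 0.047 ctr 517.9 7.4 size 60.3 60.1 ang 89.8
top [533.7538 210.0615] 65 z 0.012 ctr 532.3 -459.7 size 12.9 36.1 ang 86.4
top [533.7538 210.0615] 65 z 0.047 ctr 528.0 -442.8 size 12.6 35.2 ang 86.4
top [273.4128 263.6422] 109 z 0.012 ctr 399.9 207.3 size 14.3 47.5 ang 71.3
top [273.4128 263.6422] 109 z 0.047 ctr 399.0 207.2 size 13.9 46.2 ang 71.3
top [256.1753 318.2306] 1158 z 0.012 ctr 265.0 251.0 size 84.4 84.5 ang 72.4
top [256.1753 318.2306] 1158 z 0.047 ctr 267.6 249.8 size 82.3 82.4 ang 72.4
t 5.125 turn [-0.0051  0.0015  0.0026] shift [ 0.0003 -0.1638 -0.0029] cur [0.5218 0.1231 0.1878] yaw -0.2929250953515376 F [ 0.9458 -1.1836 -0.4689] T [-0.0391 -0.0037 -0.0172] q [ 0.114   0.468  -0.3839  0.7177 -0.0028  1.6899] w 0.13570137802672222
```

>>> apply_moves(
  steps=[
    [[0,0,0],[0,-0.03,-0.001],255],
    [[0,0,0],[0,-0.07,-0.003],255],
    [[0,0,0],[0,-0.11,-0.003],255],
    [[0,0,0],[0,-0.145,-0.003],255],
    [[0,0,0],[0,-0.163,-0.003],255],
  ],
)

```text
time: 5.75
ee_pos: [0.5187, -0.0374, 0.1878]
tool_rot: [[0.002, 0.001, 1.0], [0.003, 1.0, -0.002], [-1.0, 0.003, 0.002]]
ft_force: [-0.1, 5.4, 7.6]
gripper_width: 0.138
```

```bash
python3 - <<'E'
from fit import *
for n in ('side','top'):
    im,d=arm.get_image(n); rects(n,im,d)
    save(im,n+'5.png')
E
python3 go.py 0.5185 -0.0405 0.188 0
```

```text
side [167.8044 221.3149] 997 z 0.012 ctr 266.3 254.7 size 88.6 87.1 ang 71.9
side [167.8044 221.3149] 997 z 0.047 ctr 272.1 223.7 size 84.8 83.4 ang 71.9
side [223.1746 220.2366] 355 z 0.012 ctr 396.7 232.3 size 63.9 51.7 ang 83.3
side [223.1746 220.2366] 355 z 0.047 ctr 396.9 202.2 size 61.2 49.4 ang 83.3
side [296.3451 306.5929] 113 z 0.012 ctr 525.0 -28.0 size 51.2 10.5 ang 77.9
side [296.3451 306.5929] 113 z 0.047 ctr 519.6 -46.8 size 49.0 10.0 ang 77.9
side [292.5109 358.538 ] 184 z 0.012 ctr 493.6 -136.0 size 63.3 10.7 ang 89.4
side [292.5109 358.538 ] 184 z 0.047 ctr 489.6 -150.1 size 60.5 10.3 ang 89.4
top [533.791  209.9104] 67 z 0.012 ctr 532.3 -459.7 size 12.9 36.1 ang 86.4
top [533.791  209.9104] 67 z 0.047 ctr 528.1 -442.8 size 12.6 35.2 ang 86.4
top [273.29 263.62] 100 z 0.012 ctr 399.5 207.9 size 13.2 46.7 ang 72.9
top [273.29 263.62] 100 z 0.047 ctr 398.7 207.8 size 12.9 45.5 ang 72.9
top [256.3012 318.0937] 1142 z 0.012 ctr 265.3 250.3 size 83.8 83.3 ang 71.4
top [256.3012 318.0937] 1142 z 0.047 ctr 267.8 249.1 size 81.7 81.2 ang 71.4
t 5.85 turn [-0.0032  0.0016  0.002 ] shift [-0.0002 -0.0019 -0.0003] cur [ 0.5188 -0.0386  0.1878] yaw -0.1811013354957825 F [-0.8577 -3.5601  5.8178] T [-0.643   0.1869  0.0013] q [-0.1959  0.442  -0.4286  0.6982 -0.0016  1.3781] w 0.13718839729118604
```

View pics/side5.png

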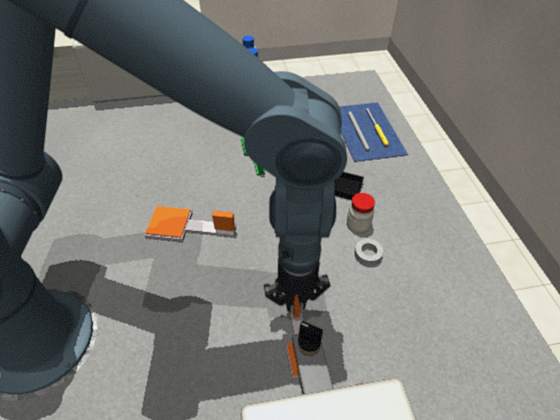

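View pics/top5.png

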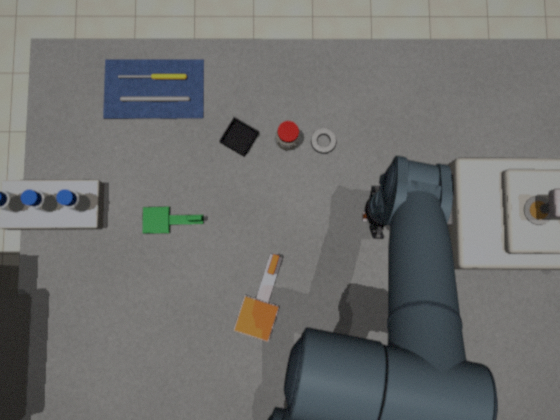

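>>> apply_moves(
  steps=[
    [[0,0,0],[0,-0.002,0],255],
    [[0,0,0],[0,-0.002,0],255],
    [[0,0,0],[0,-0.002,0],255],
    [[0,0,0],[0,-0.002,0],100],
    [[0,0,0],[0,-0.002,0],100],
  ],
)

```text
time: 6.48
ee_pos: [0.5179, -0.0386, 0.1867]
tool_rot: [[-0.001, 0.0, 1.0], [0.0, 1.0, -0.0], [-1.0, 0.0, -0.001]]
ft_force: [-0.2, -0.8, -0.8]
gripper_width: 0.552
```

>>> apply_moves(
  steps=[
    [[0,0,0],[0,0,0],100],
    [[0,0,0],[-0.02,0,0],100],
    [[0,0,0],[-0.06,0,0],60],
    [[0,0,0],[-0.12,0.0,0],60],
    [[0,0,0],[-0.14,0.0,0],60],
  ],
)

```text
time: 7.1
ee_pos: [0.5193, -0.039, 0.3308]
tool_rot: [[0.006, 0.0, 1.0], [-0.001, 1.0, -0.0], [-1.0, -0.001, 0.006]]
ft_force: [0.4, 0.0, -0.6]
gripper_width: 0.769
```

```bash
python3 - <<'E'
from fit import *
for n in ('side','top'):
    im,d=arm.get_image(n); rects(n,im,d)
    save(im,n+'6.png')
    if n=='side': save(cv2.resize(im[290:410,240:380],None,fx=4,fy=4,interpolation=cv2.INTER_CUBIC),'side6c.png')
E
python3 go.py 0.519 -0.141 0.35 53;python3 go.py 0.519 -0.141 0.35 233
```

```text
side [167.8133 221.3303] 996 z 0.012 ctr 266.3 254.7 size 88.6 87.1 ang 71.9
side [167.8133 221.3303] 996 z 0.047 ctr 272.1 223.7 size 84.8 83.4 ang 71.9
side [223.1831 220.2761] 355 z 0.012 ctr 397.7 232.1 size 63.9 49.6 ang 83.3
side [223.1831 220.2761] 355 z 0.047 ctr 397.8 202.1 size 61.2 47.5 ang 83.3
side [295.6736 305.6597] 144 z 0.012 ctr 523.6 -28.3 size 14.8 54.1 ang 0.2
side [295.6736 305.6597] 144 z 0.047 ctr 518.3 -47.0 size 14.1 51.7 ang 0.2
side [293.0601 360.5738] 183 z 0.012 ctr 493.8 -139.5 size 64.2 10.5 ang 89.4
side [293.0601 360.5738] 183 z 0.047 ctr 489.8 -153.5 size 61.4 10.0 ang 89.4
top [533.75   209.8529] 68 z 0.012 ctr 532.3 -459.7 size 12.9 36.1 ang 86.4
top [533.75   209.8529] 68 z 0.047 ctr 528.0 -442.8 size 12.6 35.2 ang 86.4
top [371.1324 214.9559] 68 z 0.012 ctr 521.2 -41.6 size 35.9 10.3 ang 89.7
top [371.1324 214.9559] 68 z 0.047 ctr 517.2 -35.4 size 35.0 10.0 ang 89.7
top [400.6727 224.4727] 55 z 0.012 ctr 498.9 -118.8 size 17.9 23.2 ang 88.1
top [400.6727 224.4727] 55 z 0.047 ctr 495.5 -110.6 size 17.4 22.6 ang 88.1
top [273.3069 263.6535] 101 z 0.012 ctr 399.6 207.8 size 13.5 46.7 ang 71.3
top [273.3069 263.6535] 101 z 0.047 ctr 398.7 207.7 size 13.2 45.5 ang 71.3
top [256.2432 318.2502] 1139 z 0.012 ctr 265.3 250.3 size 83.7 83.3 ang 71.4
top [256.2432 318.2502] 1139 z 0.047 ctr 267.8 249.1 size 81.6 81.2 ang 71.4
t 7.2 turn [-0.9254  0.0048  0.0036] shift [-0.0201 -0.102  -0.0002] cur [ 0.5194 -0.039   0.3298] yaw -0.0237984340535512 F [-0.6597  1.153  -0.6086] T [ 0.0262 -0.0017 -0.0189] q [-0.1968  0.3002 -0.2269  1.0379  0.      1.3745] w 0.7666150602547153
t 7.2 turn [ 2.2161  0.0044 -0.0057] shift [-0.0201 -0.102  -0.0002] cur [ 0.5194 -0.039   0.3298] yaw -0.0237984340535512 F [-0.6597  1.153  -0.6086] T [ 0.0262 -0.0017 -0.0189] q [-0.1968  0.3002 -0.2269  1.0379  0.      1.3745] w 0.7666150602547153
```

View pics/side6c.png

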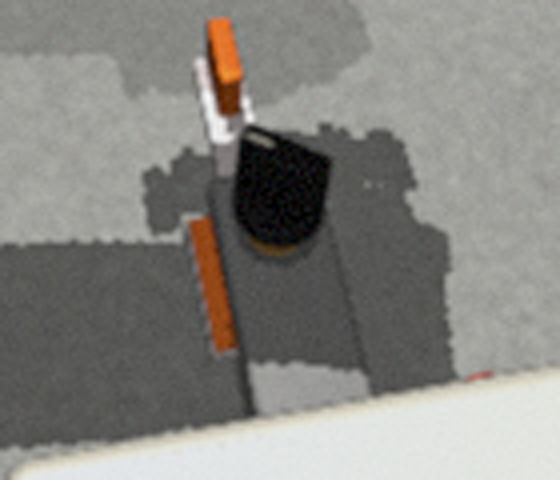

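>>> apply_moves(
  steps=[
    [[-2.0,0.0,0],[-0.02,-0.1,0],60],
    [[-2.0,0,0],[-0.02,-0.1,0],60],
    [[-2.0,0,0],[-0.02,-0.1,0],60],
    [[-2.0,0,0],[-0.02,-0.1,0],60],
    [[-2.0,0,0],[-0.02,-0.1,0],60],
  ],
)

```text
time: 7.82
ee_pos: [0.5175, -0.1388, 0.3449]
tool_rot: [[-0.003, -0.799, 0.601], [0.001, 0.601, 0.799], [-1.0, 0.003, -0.001]]
ft_force: [-0.1, -0.0, -0.3]
gripper_width: 0.767
```

>>> apply_moves(
  steps=[
    [[-2.0,0.0,0],[0,0,0],60],
    [[-2.0,0,0],[0,0,0],60],
    [[-2.0,0,0],[0,0,0],60],
    [[-2.0,0,0],[0,0,0],60],
    [[-2.0,0,0],[0,0,0],60],
  ],
)

```text
time: 8.45
ee_pos: [0.5175, -0.1385, 0.3449]
tool_rot: [[-0.003, -0.957, -0.289], [0.001, -0.289, 0.957], [-1.0, 0.003, 0.002]]
ft_force: [-0.3, -0.1, -0.7]
gripper_width: 0.762
```

>>> apply_moves(
  steps=[
    [[-2.0,0.0,0],[0,0,0],60],
    [[-2.0,0,0],[0,0,0],60],
    [[-2.0,0,0],[0,0,0],60],
    [[-2.0,0,0],[0,0,0],60],
    [[-2.0,0,0],[0,0,0],60],
  ],
)

```text
time: 9.07
ee_pos: [0.5176, -0.1385, 0.3449]
tool_rot: [[-0.003, -0.334, -0.943], [0.001, -0.943, 0.334], [-1.0, -0.0, 0.003]]
ft_force: [-0.2, 0.2, 0.6]
gripper_width: 0.766
```

```bash
python3 go.py 0.519 -0.141 0.34 233
```

```text
t 9.075 turn [-1.2651  0.0029  0.0024] shift [ 0.0048  0.0018 -0.0022] cur [ 0.5176 -0.1385  0.3449] yaw 160.51728819649153 F [-0.1622  0.1654  0.5733] T [ 0.0039 -0.0411 -0.0068] q [-0.38    0.3245 -0.152   1.0977  0.0001 -1.6107] w 0.7657496747437004
```

>>> apply_moves(
  steps=[
    [[-1.23,0.0,0],[0.005,0.002,-0.002],60],
    [[-1.23,0,0],[0.005,0.002,-0.002],60],
    [[-1.23,0,0],[0.005,0.002,-0.002],60],
    [[-1.23,0,0],[0.005,0.002,-0.002],60],
    [[-1.23,0,0],[0.005,0.002,-0.002],60],
  ],
)

```text
time: 9.7
ee_pos: [0.5187, -0.1411, 0.3399]
tool_rot: [[-0.003, 0.563, -0.827], [0.001, -0.827, -0.563], [-1.0, -0.003, 0.002]]
ft_force: [-0.5, -0.4, 0.9]
gripper_width: 0.764
```

```bash
python3 go.py 0.519 -0.141 0.34 233
```

```text
t 9.7 turn [-0.3276  0.0014  0.0032] shift [-0.0001  0.0001 -0.0003] cur [ 0.5187 -0.1411  0.3399] yaw -145.7706250879231 F [-0.5159 -0.3736  0.8786] T [ 0.008  -0.0153  0.0085] q [-0.3836  0.331  -0.1563  1.0871  0.     -2.5518] w 0.7635412797191958
```

>>> apply_moves(
  steps=[
    [[-0.15,0.0,0],[0,0,0],60],
    [[-0.3,0,0],[0,0,0],60],
    [[-0.3,0,0],[0.0,0,0],60],
  ],
)

```text
time: 10.07
ee_pos: [0.5188, -0.1411, 0.3402]
tool_rot: [[-0.003, 0.777, -0.63], [0.001, -0.63, -0.777], [-1.0, -0.003, 0.001]]
ft_force: [-0.5, 0.6, -0.2]
gripper_width: 0.762
```

```bash
python3 - <<'E'
from h import *
im,d=arm.get_image('side')
save(im,'side7.png')
save(cv2.resize(im[230:410,220:400],None,fx=3,fy=3,interpolation=cv2.INTER_CUBIC),'side7c.png')
E
python3 go.py 0.519 -0.141 0.277 233
```

```text
t 10.125 turn [-0.0364  0.0006  0.0026] shift [ 0.0635  0.0002 -0.0002] cur [ 0.5189 -0.1412  0.3405] yaw -129.08418319986163 F [-0.9483  0.0882  0.7741] T [ 0.037   0.0282 -0.0535] q [-0.3836  0.3304 -0.1553  1.0877  0.0001 -2.8431] w 0.764940122539532
```

View pics/side7c.png

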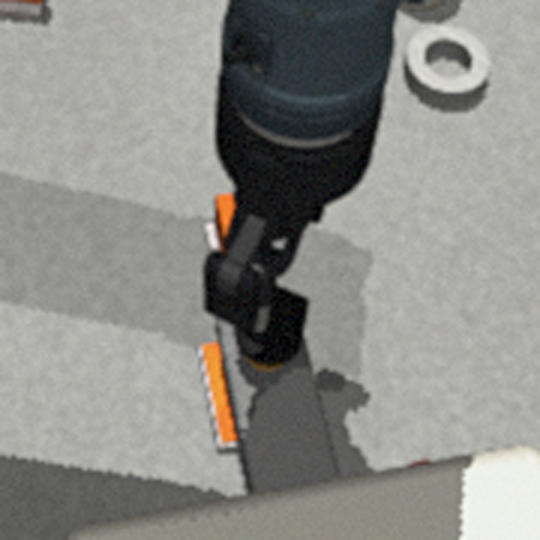

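The side view shows the fingers aligned across the knob bar at crop (270,320), with the die clear at (447,60). I'll descend.

>>> apply_moves(
  steps=[
    [[-0.02,0.0,0],[0.02,0,0],60],
    [[-0.02,0,0],[0.035,0,0],60],
    [[-0.02,0,0],[0.05,0,0],60],
    [[-0.02,0,0],[0.062,0,0],60],
    [[-0.02,0,0],[0.062,0,0],60],
  ],
)

```text
time: 10.75
ee_pos: [0.5188, -0.1411, 0.2789]
tool_rot: [[-0.002, 0.79, -0.613], [0.001, -0.613, -0.79], [-1.0, -0.002, 0.001]]
ft_force: [-0.1, -0.4, 0.8]
gripper_width: 0.765
```

```bash
python3 go.py 0.519 -0.141 0.278 233
```

```text
t 10.75 turn [-0.0141  0.0005  0.0023] shift [ 0.0009  0.0001 -0.0002] cur [ 0.5188 -0.1411  0.2789] yaw -127.80741544682542 F [-0.1404 -0.4347  0.8403] T [-0.0069 -0.0258  0.0179] q [-0.3836  0.3751 -0.2591  0.939   0.0001 -2.8653] w 0.7646369041456106
```

>>> apply_moves(
  steps=[
    [[0,0,0],[0,0,0],160],
    [[0,0,0],[0,0,0],200],
    [[0,0,0],[0,0,0],230],
    [[0,0,0],[0,0,0],255],
    [[0,0,0],[0,0,0],255],
  ],
  grip_force=25,
)

```text
time: 11.38
ee_pos: [0.5196, -0.1415, 0.2806]
tool_rot: [[0.001, 0.79, -0.613], [-0.001, -0.613, -0.79], [-1.0, 0.001, -0.0]]
ft_force: [-0.5, -0.6, 4.6]
gripper_width: 0.161
```

```bash
python3 - <<'E'
from h import *
np.set_printoptions(precision=3,suppress=True)
F=[];T=[]
im,d=arm.get_image('side')
save(cv2.resize(im[230:410,220:400],None,fx=3,fy=3,interpolation=cv2.INTER_CUBIC),'side8c.png')
for i in range(8):
    arm.get_image('side'); o=arm.observe(); F.append(o['ft_force']);T.append(o['wrist_torque'])
print(np.mean(F,0),np.std(F,0),np.mean(T,0),np.std(T,0))
E
python3 go.py 0.519 -0.141 0.278 233
```

```text
[-0.903 -0.45   5.378] [0.707 0.416 0.691] [-0.119  0.166  0.009] [0.023 0.025 0.029]
t 11.825 turn [-0.0138 -0.0002 -0.0011] shift [ 0.0026 -0.0008 -0.    ] cur [ 0.5196 -0.1415  0.2806] yaw -127.7918709038936 F [-0.0555  0.1651  4.9828] T [-0.0992  0.148   0.0771] q [-0.3837  0.3734 -0.2567  0.9395 -0.0001 -2.8657] w 0.155423063503947
```

View pics/side8c.png

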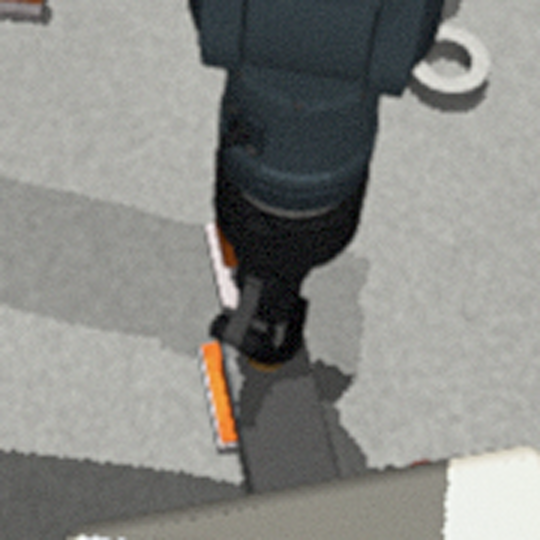

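```bash
cat > tq.py <<'E'
from h import *
import sys,json
np.set_printoptions(precision=3,suppress=True)
N=int(sys.argv[1]) if len(sys.argv)>1 else 8
F=[];T=[]
o=arm.observe(); t0=o['wrist_torque'][2]
for i in range(N):
    arm.get_image('side'); o=arm.observe(); F.append(o['ft_force']);T.append(o['wrist_torque'])
R=o['tool_rot']; T=np.array(T)
print('t %.2f yaw %.2f deg (%.3f) q6 %.3f z %.4f xy'%(o['time'],np.degrees(np.arctan2(R[1,2],R[0,2])),np.arctan2(R[1,2],R[0,2]),o['qpos'][5],o['ee_pos'][2]),o['ee_pos'][:2],'F',np.mean(F,0),'Tz mean %.4f se %.4f first %.3f'%(T[:,2].mean(),T[:,2].std()/N**.5,t0),'Txy',T.mean(0)[:2],'e6 %.3f'%o['effort'][5],'w %.3f'%o['gripper_width'])
E
```

>>> apply_moves(
  steps=[
    [[0.12,0,0],[0.0002,0,0],255],
    [[0.24,0,0],[0.0004,0,0],255],
    [[0.36,0,0],[0.0006,0,0],255],
    [[0.48,0,0],[0.0008,0,0],255],
    [[0.6,0,0],[0.001,0,0],255],
  ],
)

```text
time: 12.45
ee_pos: [0.5194, -0.1416, 0.2796]
tool_rot: [[0.0, 0.302, -0.953], [-0.001, -0.953, -0.302], [-1.0, 0.001, -0.0]]
ft_force: [-1.7, -1.3, 6.3]
gripper_width: 0.163
```

```bash
python3 tq.py 8
```

```text
t 12.85 yaw -162.19 deg (-2.831) q6 -2.265 z 0.2796 xy [ 0.519 -0.142] F [-1.81  -1.082  5.913] Tz mean -0.0374 se 0.0090 first 0.064 Txy [-0.199  0.369] e6 -0.041 w 0.158
```

>>> apply_moves(
  steps=[
    [[0.1,0,0],[0.0002,0,0],255],
    [[0.2,0,0],[0.0003,0,0],255],
    [[0.3,0,0],[0.0005,0,0],255],
  ],
)

```text
time: 13.22
ee_pos: [0.5193, -0.1416, 0.2792]
tool_rot: [[0.0, 0.008, -1.0], [-0.001, -1.0, -0.008], [-1.0, 0.001, -0.0]]
ft_force: [-2.1, -1.6, 8.0]
gripper_width: 0.163
```

```bash
cat > tq.py <<'E'
from h import *
import sys,json
np.set_printoptions(precision=3,suppress=True)
N=int(sys.argv[1]) if len(sys.argv)>1 else 8
F=[];T=[];E=[]
o=arm.observe(); F.append(o['ft_force']);T.append(o['wrist_torque']);E.append(o['effort'][5])
for i in range(N):
    arm.get_image('side'); o=arm.observe(); F.append(o['ft_force']);T.append(o['wrist_torque']);E.append(o['effort'][5])
R=o['tool_rot']; T=np.array(T); E=np.array(E)
print('t %.2f yaw %.3f q6 %.3f z %.4f xy'%(o['time'],np.arctan2(R[1,2],R[0,2]),o['qpos'][5],o['ee_pos'][2]),o['ee_pos'][:2],'F',np.mean(F,0))
print('Tz',T[:,2],'mean %.3f'%T[1:,2].mean(),'E6',E,'Txy',T.mean(0)[:2],'w %.3f'%o['gripper_width'])
E
python3 tq.py 4
```

```text
t 13.43 yaw -3.131 q6 -1.965 z 0.2792 xy [ 0.519 -0.142] F [-1.989 -1.066  7.229]
Tz [ 0.022 -0.046 -0.028  0.011 -0.031] mean -0.024 E6 [-0.633  0.202  0.246  0.023 -0.03 ] Txy [-0.2    0.464] w 0.162
```

>>> apply_moves(
  steps=[
    [[0.05,0,0],[0,0,0],255],
    [[0.1,0,0],[0.0,0,0],255],
    [[0.15,0,0],[0.0,0,0],255],
    [[0.2,0,0],[0.0,0,0],255],
  ],
)

```text
time: 13.92
ee_pos: [0.5192, -0.1416, 0.2789]
tool_rot: [[-0.0, -0.19, -0.982], [-0.001, -0.982, 0.19], [-1.0, 0.001, 0.0]]
ft_force: [-1.9, -1.2, 4.0]
gripper_width: 0.163
```

```bash
python3 tq.py 3
```

```text
t 14.07 yaw 2.953 q6 -1.766 z 0.2789 xy [ 0.519 -0.142] F [-1.724 -1.366  5.211]
Tz [ 0.006 -0.057 -0.05  -0.005] mean -0.038 E6 [-0.304  0.1    0.11  -0.007] Txy [-0.294  0.381] w 0.157
```

>>> apply_moves(
  steps=[
    [[0.05,0,0],[0,0,0],255],
    [[0.1,0,0],[0.0002,0,0],255],
    [[0.15,0,0],[0.0002,0,0],255],
    [[0.2,0,0],[0.0003,0,0],255],
  ],
)

```text
time: 14.58
ee_pos: [0.5191, -0.1416, 0.2785]
tool_rot: [[-0.001, -0.38, -0.925], [-0.001, -0.925, 0.38], [-1.0, 0.001, 0.0]]
ft_force: [-1.9, -1.3, 6.1]
gripper_width: 0.159
```

```bash
python3 tq.py 3
```

```text
t 14.72 yaw 2.753 q6 -1.566 z 0.2785 xy [ 0.519 -0.142] F [-2.438 -1.961  6.049]
Tz [-0.004 -0.044  0.016 -0.063] mean -0.030 E6 [-0.306  0.085  0.101 -0.009] Txy [-0.239  0.432] w 0.157
```

>>> apply_moves(
  steps=[
    [[0.05,0,0],[0,0,0],255],
    [[0.1,0,0],[0.0002,0,0],255],
    [[0.15,0,0],[0.0002,0,0],255],
    [[0.2,0,0],[0.0003,0,0],255],
  ],
)

```text
time: 15.22
ee_pos: [0.519, -0.1416, 0.2782]
tool_rot: [[-0.001, -0.557, -0.831], [-0.001, -0.831, 0.557], [-1.0, 0.001, 0.0]]
ft_force: [-3.7, -1.4, 6.2]
gripper_width: 0.159
```

```bash
python3 tq.py 3
```

```text
t 15.38 yaw 2.553 q6 -1.366 z 0.2782 xy [ 0.519 -0.142] F [-2.564 -1.429  5.743]
Tz [ 0.008 -0.132 -0.011 -0.08 ] mean -0.074 E6 [-0.306  0.085  0.1   -0.009] Txy [-0.225  0.496] w 0.163
```

```bash
cat > ob.py <<'E'
from rig import arm
import numpy as np
o=arm.observe(); R=o['tool_rot']
print('t %.3f q6 %.4f v6 %.3f Tz %.3f E6 %.3f z %.4f'%(o['time'],o['qpos'][5],o['joint_vel'][5],o['wrist_torque'][2],o['effort'][5],o['ee_pos'][2]),np.round(o['ft_force'],1))
E
python3 ob.py
```

```text
t 15.375 q6 -1.3657 v6 -0.004 Tz -0.080 E6 -0.009 z 0.2782 [-1.9 -1.3  5.5]
```

>>> apply_moves(
  steps=[
    [[0.06,0,0],[0.0001,0,0],255],
  ],
)

```text
time: 15.5
ee_pos: [0.519, -0.1415, 0.2781]
tool_rot: [[-0.001, -0.605, -0.796], [-0.001, -0.796, 0.605], [-1.0, 0.001, 0.0]]
ft_force: [-3.1, -1.4, 6.4]
gripper_width: 0.163
```

```bash
python3 ob.py
```

```text
t 15.500 q6 -1.3044 v6 0.487 Tz -0.020 E6 -0.457 z 0.2781 [-3.1 -1.4  6.4]
```

>>> apply_moves(
  steps=[
    [[0.06,0,0],[0.0001,0,0],255],
  ],
)

```text
time: 15.62
ee_pos: [0.519, -0.1415, 0.278]
tool_rot: [[-0.001, -0.652, -0.758], [-0.001, -0.758, 0.652], [-1.0, 0.001, 0.0]]
ft_force: [-1.7, -1.1, 6.8]
gripper_width: 0.161
```

```bash
python3 ob.py
```

```text
t 15.625 q6 -1.2440 v6 0.475 Tz 0.043 E6 -0.372 z 0.2780 [-1.7 -1.1  6.8]
```

>>> apply_moves(
  steps=[
    [[0.06,0,0],[0.0001,0,0],255],
  ],
)

```text
time: 15.75
ee_pos: [0.519, -0.1415, 0.2779]
tool_rot: [[-0.001, -0.697, -0.717], [-0.001, -0.717, 0.697], [-1.0, 0.001, 0.0]]
ft_force: [-3.8, -0.5, 5.9]
gripper_width: 0.162
```

```bash
python3 ob.py; python3 tq.py 3
```

```text
t 15.750 q6 -1.1840 v6 0.474 Tz 0.004 E6 -0.372 z 0.2779 [-3.8 -0.5  5.9]
t 15.90 yaw 2.373 q6 -1.186 z 0.2779 xy [ 0.519 -0.142] F [-3.376 -1.277  6.152]
Tz [ 0.004 -0.087 -0.002 -0.022] mean -0.037 E6 [-0.372  0.107  0.129 -0.003] Txy [-0.245  0.552] w 0.156
```

>>> apply_moves(
  steps=[
    [[0.06,0,0],[0.0001,0,0],255],
  ],
)

```text
time: 16.02
ee_pos: [0.5189, -0.1415, 0.2778]
tool_rot: [[-0.001, -0.738, -0.675], [-0.001, -0.675, 0.738], [-1.0, 0.001, 0.0]]
ft_force: [-3.2, -1.5, 6.3]
gripper_width: 0.156
```

```bash
python3 ob.py
```

```text
t 16.025 q6 -1.1244 v6 0.486 Tz 0.050 E6 -0.457 z 0.2778 [-3.2 -1.5  6.3]
```

>>> apply_moves(
  steps=[
    [[0.06,0,0],[0.0001,0,0],255],
  ],
)

```text
time: 16.15
ee_pos: [0.5189, -0.1415, 0.2777]
tool_rot: [[-0.001, -0.777, -0.629], [-0.001, -0.629, 0.777], [-1.0, 0.001, 0.0]]
ft_force: [-3.0, -1.5, 5.7]
gripper_width: 0.157
```

```bash
python3 ob.py
```

```text
t 16.150 q6 -1.0640 v6 0.475 Tz -0.015 E6 -0.373 z 0.2777 [-3.  -1.5  5.7]
```

>>> apply_moves(
  steps=[
    [[0.06,0,0],[0.0001,0,0],255],
  ],
)

```text
time: 16.27
ee_pos: [0.5189, -0.1415, 0.2776]
tool_rot: [[-0.001, -0.814, -0.581], [-0.001, -0.581, 0.814], [-1.0, 0.001, 0.0]]
ft_force: [-3.2, -1.1, 7.0]
gripper_width: 0.159
```

```bash
python3 ob.py
```

```text
t 16.275 q6 -1.0040 v6 0.475 Tz 0.016 E6 -0.372 z 0.2776 [-3.2 -1.1  7. ]
```

>>> apply_moves(
  steps=[
    [[0.06,0,0],[0.0001,0,0],255],
  ],
)

```text
time: 16.4
ee_pos: [0.5189, -0.1414, 0.2775]
tool_rot: [[-0.001, -0.847, -0.531], [-0.001, -0.531, 0.847], [-1.0, 0.001, 0.0]]
ft_force: [-2.3, -0.8, 6.4]
gripper_width: 0.162
```

```bash
python3 ob.py
```

```text
t 16.400 q6 -0.9441 v6 0.475 Tz -0.042 E6 -0.373 z 0.2775 [-2.3 -0.8  6.4]
```

>>> apply_moves(
  steps=[
    [[0.06,0,0],[0.0001,0,0],255],
  ],
)

```text
time: 16.52
ee_pos: [0.5189, -0.1414, 0.2774]
tool_rot: [[-0.001, -0.877, -0.48], [-0.0, -0.48, 0.877], [-1.0, 0.001, 0.0]]
ft_force: [-4.3, -0.7, 6.9]
gripper_width: 0.161
```

```bash
python3 ob.py; python3 tq.py 3
```

```text
t 16.525 q6 -0.8841 v6 0.474 Tz 0.038 E6 -0.372 z 0.2774 [-4.3 -0.7  6.9]
t 16.68 yaw 2.073 q6 -0.886 z 0.2774 xy [ 0.519 -0.141] F [-3.724 -0.58   6.958]
Tz [ 0.038  0.001 -0.084 -0.048] mean -0.044 E6 [-0.372  0.106  0.128 -0.004] Txy [-0.167  0.633] w 0.162
```

>>> apply_moves(
  steps=[
    [[0.06,0,0],[0.0,0,0],255],
    [[0.12,0,0],[0.0001,0,0],255],
  ],
)

```text
time: 16.92
ee_pos: [0.5188, -0.1414, 0.2773]
tool_rot: [[-0.001, -0.929, -0.371], [-0.0, -0.371, 0.929], [-1.0, 0.001, 0.0]]
ft_force: [-3.5, -0.0, 6.3]
gripper_width: 0.163
```

```bash
python3 ob.py
```

```text
t 16.925 q6 -0.7640 v6 0.475 Tz -0.001 E6 -0.373 z 0.2773 [-3.5 -0.   6.3]
```

>>> apply_moves(
  steps=[
    [[0.06,0,0],[0.0001,0,0],255],
  ],
)

```text
time: 17.05
ee_pos: [0.5188, -0.1413, 0.2772]
tool_rot: [[-0.001, -0.949, -0.315], [-0.0, -0.315, 0.949], [-1.0, 0.001, 0.0]]
ft_force: [-3.0, 0.4, 6.2]
gripper_width: 0.159
```

```bash
python3 ob.py
```

```text
t 17.050 q6 -0.7040 v6 0.476 Tz 0.028 E6 -0.373 z 0.2772 [-3.   0.4  6.2]
```

>>> apply_moves(
  steps=[
    [[0.06,0,0],[0.0001,0,0],255],
  ],
)

```text
time: 17.18
ee_pos: [0.5188, -0.1413, 0.2771]
tool_rot: [[-0.001, -0.966, -0.257], [-0.0, -0.257, 0.966], [-1.0, 0.001, 0.0]]
ft_force: [-3.0, -0.5, 6.5]
gripper_width: 0.155
```

```bash
python3 ob.py
```

```text
t 17.175 q6 -0.6440 v6 0.474 Tz 0.024 E6 -0.373 z 0.2771 [-3.  -0.5  6.5]
```

>>> apply_moves(
  steps=[
    [[0.06,0,0],[0.0001,0,0],255],
  ],
)

```text
time: 17.3
ee_pos: [0.5188, -0.1413, 0.2769]
tool_rot: [[-0.001, -0.98, -0.199], [-0.0, -0.199, 0.98], [-1.0, 0.001, 0.0]]
ft_force: [-3.5, -1.4, 6.7]
gripper_width: 0.159
```

```bash
python3 ob.py; python3 tq.py 3
```

```text
t 17.300 q6 -0.5840 v6 0.475 Tz -0.052 E6 -0.373 z 0.2769 [-3.5 -1.4  6.7]
t 17.45 yaw 1.773 q6 -0.586 z 0.2770 xy [ 0.519 -0.141] F [-3.245 -0.786  6.528]
Tz [-0.052 -0.09  -0.026 -0.019] mean -0.045 E6 [-0.373  0.106  0.128 -0.005] Txy [-0.084  0.591] w 0.159
```

>>> apply_moves(
  steps=[
    [[0.06,0,0],[0.0,0,0],255],
    [[0.12,0,0],[0.0001,0,0],255],
  ],
)

```text
time: 17.7
ee_pos: [0.5188, -0.1412, 0.2768]
tool_rot: [[-0.001, -0.997, -0.08], [0.0, -0.08, 0.997], [-1.0, 0.001, 0.0]]
ft_force: [-2.8, -0.8, 5.4]
gripper_width: 0.16
```

```bash
python3 ob.py
```

```text
t 17.700 q6 -0.4640 v6 0.475 Tz 0.005 E6 -0.373 z 0.2768 [-2.8 -0.8  5.4]
```

>>> apply_moves(
  steps=[
    [[0.06,0,0],[0.0001,0,0],255],
  ],
)

```text
time: 17.82
ee_pos: [0.5188, -0.1412, 0.2767]
tool_rot: [[-0.001, -1.0, -0.02], [0.0, -0.02, 1.0], [-1.0, 0.001, 0.0]]
ft_force: [-3.7, 0.7, 6.0]
gripper_width: 0.16
```

```bash
python3 ob.py
```

```text
t 17.825 q6 -0.4040 v6 0.474 Tz 0.090 E6 -0.373 z 0.2767 [-3.7  0.7  6. ]
```

>>> apply_moves(
  steps=[
    [[0.06,0,0],[0.0001,0,0],255],
  ],
)

```text
time: 17.95
ee_pos: [0.5188, -0.1412, 0.2766]
tool_rot: [[-0.001, -0.999, 0.04], [0.0, 0.04, 0.999], [-1.0, 0.001, 0.0]]
ft_force: [-2.9, -0.0, 5.5]
gripper_width: 0.161
```

```bash
python3 ob.py
```

```text
t 17.950 q6 -0.3440 v6 0.473 Tz 0.011 E6 -0.373 z 0.2766 [-2.9 -0.   5.5]
```

>>> apply_moves(
  steps=[
    [[0.06,0,0],[0.0001,0,0],255],
  ],
)

```text
time: 18.08
ee_pos: [0.5188, -0.1412, 0.2765]
tool_rot: [[-0.001, -0.995, 0.099], [0.0, 0.099, 0.995], [-1.0, 0.001, 0.0]]
ft_force: [-3.1, -0.2, 6.5]
gripper_width: 0.161
```

```bash
python3 ob.py; python3 tq.py 3
```

```text
t 18.075 q6 -0.2840 v6 0.474 Tz -0.014 E6 -0.373 z 0.2765 [-3.1 -0.2  6.5]
t 18.23 yaw 1.473 q6 -0.286 z 0.2765 xy [ 0.519 -0.141] F [-3.169  0.437  6.628]
Tz [-0.014 -0.013 -0.066 -0.048] mean -0.042 E6 [-0.373  0.106  0.128 -0.004] Txy [0.018 0.578] w 0.157
```

>>> apply_moves(
  steps=[
    [[0.06,0,0],[0.0,0,0],255],
    [[0.12,0,0],[0.0001,0,0],255],
  ],
)

```text
time: 18.48
ee_pos: [0.5188, -0.1411, 0.2763]
tool_rot: [[-0.001, -0.976, 0.218], [0.0, 0.218, 0.976], [-1.0, 0.001, 0.0]]
ft_force: [-3.1, -1.4, 6.5]
gripper_width: 0.158
```

```bash
python3 ob.py
```

```text
t 18.475 q6 -0.1640 v6 0.476 Tz 0.012 E6 -0.373 z 0.2763 [-3.1 -1.4  6.5]
```

>>> apply_moves(
  steps=[
    [[0.06,0,0],[0.0001,0,0],255],
  ],
)

```text
time: 18.6
ee_pos: [0.5188, -0.1411, 0.2762]
tool_rot: [[-0.001, -0.961, 0.276], [0.001, 0.276, 0.961], [-1.0, 0.001, 0.0]]
ft_force: [-2.9, 0.3, 6.2]
gripper_width: 0.16
```

```bash
python3 ob.py
```

```text
t 18.600 q6 -0.1040 v6 0.474 Tz 0.020 E6 -0.372 z 0.2762 [-2.9  0.3  6.2]
```

>>> apply_moves(
  steps=[
    [[0.06,0,0],[0.0001,0,0],255],
  ],
)

```text
time: 18.73
ee_pos: [0.5188, -0.1411, 0.2761]
tool_rot: [[-0.001, -0.943, 0.333], [0.001, 0.333, 0.943], [-1.0, 0.001, 0.0]]
ft_force: [-3.2, 0.6, 6.1]
gripper_width: 0.16
```

```bash
python3 ob.py
```

```text
t 18.725 q6 -0.0440 v6 0.474 Tz 0.047 E6 -0.372 z 0.2761 [-3.2  0.6  6.1]
```

>>> apply_moves(
  steps=[
    [[0.06,0,0],[0.0001,0,0],255],
  ],
)

```text
time: 18.85
ee_pos: [0.5188, -0.1411, 0.276]
tool_rot: [[-0.001, -0.921, 0.389], [0.001, 0.389, 0.921], [-1.0, 0.001, 0.0]]
ft_force: [-2.2, 0.6, 6.2]
gripper_width: 0.155
```

```bash
python3 ob.py; python3 tq.py 3
```

```text
t 18.850 q6 0.0160 v6 0.475 Tz 0.010 E6 -0.372 z 0.2760 [-2.2  0.6  6.2]
t 19.00 yaw 1.173 q6 0.014 z 0.2760 xy [ 0.519 -0.141] F [-2.473  0.559  5.761]
Tz [ 0.01  -0.067  0.002 -0.075] mean -0.047 E6 [-0.372  0.106  0.128 -0.004] Txy [0.079 0.524] w 0.161
```

Turned about 2.88 rad so far, with no rise in torque.

>>> apply_moves(
  steps=[
    [[0.06,0,0],[0.0,0,0],255],
    [[0.12,0,0],[0.0001,0,0],255],
  ],
)

```text
time: 19.25
ee_pos: [0.5188, -0.141, 0.2758]
tool_rot: [[-0.001, -0.868, 0.496], [0.001, 0.496, 0.868], [-1.0, 0.001, 0.0]]
ft_force: [-3.4, 0.7, 4.6]
gripper_width: 0.159
```

```bash
python3 ob.py
```

```text
t 19.250 q6 0.1360 v6 0.474 Tz 0.026 E6 -0.373 z 0.2758 [-3.4  0.7  4.6]
```

>>> apply_moves(
  steps=[
    [[0.06,0,0],[0.0001,0,0],255],
  ],
)

```text
time: 19.38
ee_pos: [0.5189, -0.141, 0.2757]
tool_rot: [[-0.001, -0.837, 0.548], [0.001, 0.548, 0.837], [-1.0, 0.001, 0.0]]
ft_force: [-2.3, 0.6, 5.8]
gripper_width: 0.159
```

```bash
python3 ob.py
```

```text
t 19.375 q6 0.1959 v6 0.475 Tz 0.016 E6 -0.371 z 0.2757 [-2.3  0.6  5.8]
```

>>> apply_moves(
  steps=[
    [[0.06,0,0],[0.0001,0,0],255],
  ],
)

```text
time: 19.5
ee_pos: [0.5188, -0.141, 0.2756]
tool_rot: [[-0.001, -0.802, 0.597], [0.001, 0.597, 0.802], [-1.0, 0.002, 0.0]]
ft_force: [-2.9, 0.6, 5.4]
gripper_width: 0.163
```

```bash
python3 ob.py
```

```text
t 19.500 q6 0.2560 v6 0.475 Tz 0.070 E6 -0.371 z 0.2756 [-2.9  0.6  5.4]
```

>>> apply_moves(
  steps=[
    [[0.06,0,0],[0.0001,0,0],255],
  ],
)

```text
time: 19.62
ee_pos: [0.5189, -0.1409, 0.2756]
tool_rot: [[-0.001, -0.765, 0.644], [0.001, 0.644, 0.765], [-1.0, 0.001, 0.0]]
ft_force: [-1.9, 0.5, 5.3]
gripper_width: 0.161
```

```bash
python3 ob.py; python3 tq.py 3
```

```text
t 19.625 q6 0.3160 v6 0.474 Tz 0.066 E6 -0.372 z 0.2756 [-1.9  0.5  5.3]
t 19.77 yaw 0.873 q6 0.314 z 0.2755 xy [ 0.519 -0.141] F [-2.107  1.404  4.965]
Tz [ 0.066 -0.025 -0.034 -0.072] mean -0.043 E6 [-0.372  0.107  0.129 -0.003] Txy [0.185 0.458] w 0.157
```

>>> apply_moves(
  steps=[
    [[0.03,0,0],[0.0,0,0],255],
  ],
)

```text
time: 19.9
ee_pos: [0.5189, -0.1409, 0.2755]
tool_rot: [[-0.001, -0.746, 0.666], [0.001, 0.666, 0.746], [-1.0, 0.002, 0.0]]
ft_force: [-1.9, 2.0, 5.0]
gripper_width: 0.164
```

```bash
python3 ob.py
```

```text
t 19.900 q6 0.3451 v6 0.248 Tz -0.024 E6 -0.221 z 0.2755 [-1.9  2.   5. ]
```

>>> apply_moves(
  steps=[
    [[0.03,0,0],[0.0001,0,0],255],
  ],
)

```text
time: 20.02
ee_pos: [0.5189, -0.1409, 0.2754]
tool_rot: [[-0.001, -0.726, 0.688], [0.001, 0.688, 0.726], [-1.0, 0.002, 0.0]]
ft_force: [-1.7, 0.9, 6.6]
gripper_width: 0.158
```

```bash
python3 ob.py
```

```text
t 20.025 q6 0.3756 v6 0.237 Tz -0.045 E6 -0.180 z 0.2754 [-1.7  0.9  6.6]
```

>>> apply_moves(
  steps=[
    [[0.03,0,0],[0.0,0,0],255],
  ],
)

```text
time: 20.15
ee_pos: [0.5189, -0.1409, 0.2754]
tool_rot: [[-0.001, -0.705, 0.71], [0.001, 0.71, 0.705], [-1.0, 0.002, 0.0]]
ft_force: [-2.6, 2.1, 5.6]
gripper_width: 0.155
```

```bash
python3 ob.py
```

```text
t 20.150 q6 0.4056 v6 0.238 Tz 0.068 E6 -0.176 z 0.2754 [-2.6  2.1  5.6]
```

>>> apply_moves(
  steps=[
    [[0.03,0,0],[0.0001,0,0],255],
  ],
)

```text
time: 20.27
ee_pos: [0.5189, -0.1409, 0.2754]
tool_rot: [[-0.001, -0.683, 0.73], [0.001, 0.73, 0.683], [-1.0, 0.001, 0.0]]
ft_force: [-2.9, 2.9, 5.8]
gripper_width: 0.16
```

```bash
python3 ob.py; python3 tq.py 6
```

```text
t 20.275 q6 0.4356 v6 0.239 Tz 0.090 E6 -0.178 z 0.2754 [-2.9  2.9  5.8]
t 20.57 yaw 0.753 q6 0.435 z 0.2753 xy [ 0.519 -0.141] F [-3.021  2.168  6.012]
Tz [ 0.09  -0.07  -0.007 -0.052  0.033 -0.065 -0.006] mean -0.028 E6 [-0.178  0.04   0.04  -0.024 -0.039 -0.042 -0.042] Txy [0.282 0.504] w 0.158
```

>>> apply_moves(
  steps=[
    [[0.05,0,0],[0.0001,0,0],255],
  ],
)

```text
time: 20.7
ee_pos: [0.5189, -0.1409, 0.2753]
tool_rot: [[-0.001, -0.645, 0.764], [0.001, 0.764, 0.645], [-1.0, 0.002, 0.0]]
ft_force: [-2.4, 0.8, 6.0]
gripper_width: 0.157
```

```bash
python3 ob.py
```

```text
t 20.700 q6 0.4860 v6 0.405 Tz 0.002 E6 -0.379 z 0.2753 [-2.4  0.8  6. ]
```

>>> apply_moves(
  steps=[
    [[0.05,0,0],[0.0001,0,0],255],
  ],
)

```text
time: 20.82
ee_pos: [0.5189, -0.1409, 0.2752]
tool_rot: [[-0.001, -0.606, 0.795], [0.001, 0.795, 0.606], [-1.0, 0.001, 0.0]]
ft_force: [-1.7, 1.7, 6.5]
gripper_width: 0.16
```

```bash
python3 ob.py
```

```text
t 20.825 q6 0.5363 v6 0.395 Tz 0.023 E6 -0.309 z 0.2752 [-1.7  1.7  6.5]
```

>>> apply_moves(
  steps=[
    [[0.05,0,0],[0.0,0,0],255],
  ],
)

```text
time: 20.95
ee_pos: [0.519, -0.1409, 0.2751]
tool_rot: [[-0.001, -0.566, 0.825], [0.001, 0.825, 0.566], [-1.0, 0.002, 0.0]]
ft_force: [-1.9, 1.6, 6.3]
gripper_width: 0.155
```

```bash
python3 ob.py
```

```text
t 20.950 q6 0.5862 v6 0.396 Tz 0.053 E6 -0.289 z 0.2751 [-1.9  1.6  6.3]
```

>>> apply_moves(
  steps=[
    [[0.05,0,0],[0.0001,0,0],255],
  ],
)

```text
time: 21.08
ee_pos: [0.519, -0.1409, 0.2751]
tool_rot: [[-0.001, -0.524, 0.852], [0.001, 0.852, 0.524], [-1.0, 0.002, 0.0]]
ft_force: [-2.3, 0.7, 5.6]
gripper_width: 0.159
```

```bash
python3 ob.py; python3 tq.py 6
```

```text
t 21.075 q6 0.6362 v6 0.397 Tz 0.059 E6 -0.261 z 0.2751 [-2.3  0.7  5.6]
t 21.38 yaw 0.553 q6 0.635 z 0.2751 xy [ 0.519 -0.141] F [-2.441  1.686  5.497]
Tz [ 0.059 -0.006 -0.119 -0.089 -0.099 -0.046 -0.021] mean -0.063 E6 [-0.261  0.126  0.094 -0.026 -0.051 -0.054 -0.055] Txy [0.337 0.462] w 0.159
```

Joint-6 effort at constant speed was steady, but over the last steps it rose -0.309 → -0.289 → -0.261. That is about 0.4 N·m/rad, which is what the foot rubbing on the pad should give. First touch was near q6 ≈ 0.53, about 0.1 rad ago. I'll take one small confirming step; the contact-free first-row value for 0.03 rad is -0.221.

>>> apply_moves(
  steps=[
    [[0.03,0,0],[0.0,0,0],255],
  ],
)

```text
time: 21.5
ee_pos: [0.519, -0.1409, 0.275]
tool_rot: [[-0.001, -0.499, 0.867], [0.001, 0.867, 0.499], [-1.0, 0.002, 0.0]]
ft_force: [-2.3, 1.9, 5.1]
gripper_width: 0.162
```

```bash
python3 ob.py; python3 tq.py 6
```

```text
t 21.500 q6 0.6653 v6 0.242 Tz 0.066 E6 -0.157 z 0.2750 [-2.3  1.9  5.1]
t 21.80 yaw 0.523 q6 0.665 z 0.2750 xy [ 0.519 -0.141] F [-2.438  2.13   5.371]
Tz [ 0.066  0.033 -0.033  0.021 -0.008 -0.019  0.025] mean 0.003 E6 [-0.157  0.096  0.076  0.007 -0.008 -0.01  -0.01 ] Txy [0.321 0.455] w 0.157
```

Confirmed: -0.157 against -0.221, about 5–6 N of pressure. Now I'll release and retreat.

>>> apply_moves(
  steps=[
    [[0,0,0],[0,0,0],200],
    [[0,0,0],[0,0,0],150],
    [[0,0,0],[0,0,0],100],
    [[0,0,0],[0,0,0],60],
    [[0,0,0],[0,0,0],60],
  ],
)

```text
time: 22.42
ee_pos: [0.5194, -0.1414, 0.275]
tool_rot: [[0.0, -0.499, 0.866], [0.0, 0.866, 0.499], [-1.0, 0.0, 0.0]]
ft_force: [0.0, 0.2, 0.2]
gripper_width: 0.761
```

```bash
python3 go.py 0.519 -0.141 0.36 30
```

```text
t 22.425 turn [-0.0008  0.0001 -0.0001] shift [-0.085   0.0005 -0.0001] cur [ 0.5194 -0.1414  0.275 ] yaw 29.953517783760752 F [0.0215 0.1762 0.2079] T [-0.064  -0.0007  0.0208] q [-0.3836  0.3784 -0.265   0.9274  0.0001  0.6644] w 0.7612835255773535
```

>>> apply_moves(
  steps=[
    [[0,0,0],[-0.02,0,0],60],
    [[0,0,0],[-0.06,0,0],60],
    [[0,0,0],[-0.11,0,0],60],
    [[0,0,0],[-0.15,0,0],60],
    [[0,0,0],[-0.15,0,0],60],
  ],
)

```text
time: 23.05
ee_pos: [0.5203, -0.1417, 0.4288]
tool_rot: [[0.007, -0.499, 0.866], [-0.003, 0.866, 0.499], [-1.0, -0.006, 0.005]]
ft_force: [1.0, -0.2, -0.8]
gripper_width: 0.766
```

```bash
python3 go.py 0.40 0.2 0.42 30
```

```text
t 23.05 turn [-0.0007  0.0048  0.006 ] shift [0.007  0.3562 0.0663] cur [ 0.5203 -0.1417  0.4288] yaw 29.95791243292838 F [ 0.9661 -0.1983 -0.845 ] T [-0.0064  0.027   0.0644] q [-0.3836  0.2943  0.025   1.2939  0.0001  0.6643] w 0.765590130986511
```

>>> apply_moves(
  steps=[
    [[0,0,0],[0,0.35,0.06],60],
    [[0,0,0],[0,0.35,0.06],60],
    [[0,0,0],[0,0.35,0.06],60],
    [[0,0,0],[0,0.35,0.06],60],
    [[0,0,0],[0,0.35,0.06],60],
  ],
)

```text
time: 23.68
ee_pos: [0.41, 0.1534, 0.4239]
tool_rot: [[-0.001, -0.499, 0.867], [-0.0, 0.867, 0.499], [-1.0, 0.001, -0.001]]
ft_force: [0.8, 0.4, -0.2]
gripper_width: 0.764
```

```bash
python3 - <<'E'
from fit import *
for n in ('side','top'):
    im,d=arm.get_image(n); rects(n,im,d)
    save(im,n+'9.png'); 
    s=im[290:410,240:380] if n=='side' else im[160:270,340:480]
    save(cv2.resize(s,None,fx=4,fy=4,interpolation=cv2.INTER_CUBIC),n+'9c.png')
    P=cloud(n,d); z=P[...,2]; reg=np.zeros(z.shape,bool)
    if n=='top': reg[190:240,395:440]=1
    else: reg[310:370,280:335]=1
    p=P[reg&(z>.122)&(d>0)]; print(n,len(p),np.median(p,0),cv2.minAreaRect((p[:,:2]*1000).astype(np.float32)))
E
python3 tq.py 0
```

```text
side [167.8068 221.33  ] 994 z 0.012 ctr 266.3 254.7 size 88.2 87.1 ang 71.8
side [167.8068 221.33  ] 994 z 0.047 ctr 272.1 223.7 size 84.4 83.4 ang 71.8
side [223.1489 220.3258] 356 z 0.012 ctr 398.6 232.1 size 68.9 47.6 ang 89.4
side [223.1489 220.3258] 356 z 0.047 ctr 398.6 202.1 size 65.9 45.5 ang 89.4
side [295.6569 305.7226] 137 z 0.012 ctr 523.5 -28.5 size 53.7 14.0 ang 88.8
side [295.6569 305.7226] 137 z 0.047 ctr 518.1 -47.3 size 51.4 13.4 ang 88.8
side [293.046  360.2701] 174 z 0.012 ctr 493.6 -139.2 size 63.0 10.7 ang 88.5
side [293.046  360.2701] 174 z 0.047 ctr 489.5 -153.2 size 60.3 10.2 ang 88.5
side 229 [ 0.5186 -0.1439  0.1333] ((518.7662353515625, -141.6352996826172), (13.853840827941895, 40.43356704711914), 31.31117820739746)
top [533.7846 209.8923] 65 z 0.012 ctr 532.3 -459.7 size 12.9 36.1 ang 86.4
top [533.7846 209.8923] 65 z 0.047 ctr 528.0 -442.8 size 12.6 35.2 ang 86.4
top [404.006  220.0539] 167 z 0.012 ctr 516.9 -139.2 size 58.9 59.0 ang 89.7
top [404.006  220.0539] 167 z 0.047 ctr 513.1 -130.5 size 57.4 57.5 ang 89.7
top [371.1212 214.9545] 66 z 0.012 ctr 521.2 -41.6 size 35.9 10.3 ang 89.7
top [371.1212 214.9545] 66 z 0.047 ctr 517.2 -35.4 size 35.0 10.0 ang 89.7
top [256.3135 318.0576] 1145 z 0.012 ctr 265.5 250.6 size 83.9 83.3 ang 72.3
top [256.3135 318.0576] 1145 z 0.047 ctr 268.1 249.3 size 81.8 81.2 ang 72.3
top 108 [ 0.5185 -0.1393  0.134 ] ((519.4724731445312, -140.69577026367188), (13.870047569274902, 40.46998596191406), 30.26475715637207)
t 23.77 yaw 0.532 q6 1.258 z 0.4239 xy [0.408 0.156] F [ 0.55  -0.694  0.532]
Tz [0.003] mean nan E6 [0.399] Txy [-0.043 -0.038] w 0.764tq.py:11: RuntimeWarning: Mean of empty slice.
  print('Tz',T[:,2],'mean %.3f'%T[1:,2].mean(),'E6',E,'Txy',T.mean(0)[:2],'w %.3f'%o['gripper_width'])
  ret = ret.dtype.type(ret / rcount)
```

View pics/side9c.png

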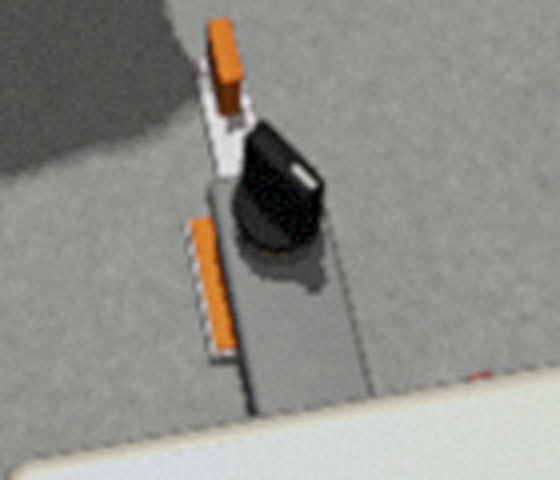

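View pics/top9.png

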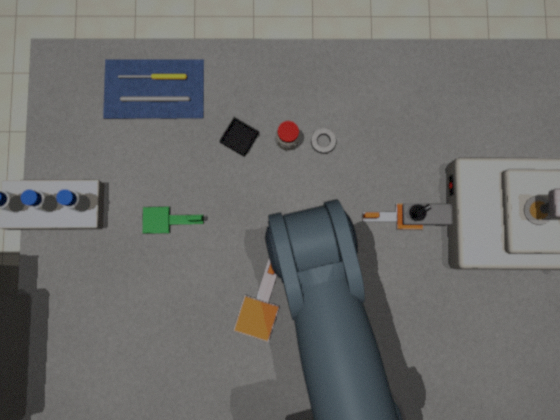

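The final views show the knob bar still at the angle where I let it go (30–31° against 29.95° for the jaws) and about 5.5 mm lower. The pad's face is centred at about (0.518, -0.139), under the axis at (0.519, -0.141). Jar (288,131), die (323,140) and tray (239,137) have not moved.

>>> apply_moves(
  steps=[
    [[0,0,0],[0,0,0],60],
    [[0,0,0],[0,0,0],60],
    [[0,0,0],[0,0,0],60],
  ],
)

```text
time: 24.15
ee_pos: [0.4119, 0.1506, 0.4248]
tool_rot: [[-0.0, -0.497, 0.868], [-0.0, 0.868, 0.497], [-1.0, -0.0, -0.0]]
ft_force: [0.0, -0.2, -0.0]
gripper_width: 0.769
```

```bash
python3 -c "
from rig import arm
print(arm.observe()['time'],arm.sign_off())"
```

```text
the job is handed in; nothing more can be done
24.15 None
```

The job is handed in at 24 s: the small orange pad is under the foot, the foot rests on it lightly, and the robot is touching nothing. I slid the pad by its fin, then turned the knob about 3.5 rad clockwise in a single grasp before releasing it and backing away.

**Pad position:** the last pictures put the pad's face about 2–3 mm from the screw axis, where up to 12 mm would still keep the whole foot on the orange. The jar, die ring and black tray looked unmoved in the top view.

**Touch:** the knob went down about 5.5 mm. Joint 6's effort at constant speed was steady until the last 0.13 rad, then rose at roughly the 0.4 N·m/rad expected for the foot rubbing on the pad. That puts the pressure at about 5–6 N, and the knob did not spring back when released.

**Weaker evidence:** single wrist-torque readings were too noisy (about 0.03 N·m) to show the contact on their own. Averages taken at rest did not show it consistently either. The contact finding therefore rests on the joint effort, and the foot itself was hidden from both cameras.

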